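Load the plate carrier into the scanner

ROBOT

A 6-joint arm with a two-finger parallel gripper is mounted at the origin on the work surface. World frame = base frame: x ahead of the robot, y to its left, z up, the work surface at z = 0. Lengths are in mm, angles in rad, forces in N, time in s.
With the tool pointing down it reaches from about 350 to 875 mm from the base axis. Payload 4.2 kg.
Tool frame: the origin (TCP) lies midway between the tips of the shut fingers; the grasp point (between the pads) lies 19 mm behind it (arm.grasp_offset is the distance from the TCP to the grasp point, in mm); z points along the fingers, y is the line along which they close (so a half turn about z gives the same grasp; the last joint's range is limited). The gripper opens to 85 mm and grips with 20 to 120 N. Pads are 22 mm wide; open, the fingers measure 114 mm over their backs; the gripper's body (76 mm by 85 mm) begins 54 mm behind the grasp point. The pads swing forward as they close: fully open they stand 13 mm farther back than shut.
Start: joints at [0.259, 0.385, 0.008, 0, -1.194, -0.259], TCP at [624.979, 0.025, 231.312] pointing down, gripper open.
Joint ranges: [-3.14, 3.14], [-1.21, 2.06], [-1.07, 1.41], [-3.16, 2.05], [-2.99, -0.16], [-3.1, 3.1]. Speed limits (rad/s): [2.79, 2.79, 3.14, 3.14, 3.14, 3.14].

INTERFACE

Orientations are given as a unit quaternion [x, y, z, w].
In Python, from bench import arm gives the robot as it stands. The module is installed in compiled form; this text tells all that it offers.
- The arm moves only by the tool servo_tool, never from a script. Its argument "increments" is a list of rows, each a list of 7 numbers: the opening, from 0 (shut) to 1 (fully open), then the shift along the tool's x, y, z in m, then the turn, a rotation vector about the tool's x, y, z in degrees. In form: [[grip, x, y, z, ax, ay, az], ...]. A call has 1 to 12 rows; each row is the pose to reach, as a shift and turn from the pose commanded when the call began, along the tool's axes at that moment; what a row does not reach only later rows make up. A row lasts 1/8 s, in which the tool goes at most 62.5 mm and 10.7 degrees, less where a joint would pass 70% of its speed; a pose out of reach is approached as far as the arm can. A call with a gripper value outside its range is refused whole. The fingers move at their own pace and stop on an object; the grip force is fixed at half the most. Time passes only in rows, so rows that repeat a pose let the fingers close. It gives the time, the measured TCP pose, the force, the opening and the grip force at its end, in the units of the state.
- arm.read_state(): the state, without advancing time (a new reading comes with each control period).
- arm.get_image(name): name is "scene" or "side" or "wrist"; returns a dict with "color" (420x560x3 uint8, red, green, blue), "fx", "fy", "cx", "cy" (pixels), "rvec" (rotation vector, rad) and "tvec" (3), from world to camera coordinates, as OpenCV has them; the wrist camera has in their place "hand_eye" (4x4, takes a point from camera to tool coordinates, whose origin is the TCP and whose axes are the flange's). Camera axes: x right, y down, z forward; pixel columns grow to the right and rows downward; lengths in mm; the calibration is good to about 2 mm. A picture is of the moment at which its call begins: read the wrist's pose just before it. There is no depth.
- arm.job_done(): hands the job in; it is judged then, once.
Trained networks look in the newest picture that a camera, given by its name, has taken for a name from the list of things; names that differ only in an ending like _2 or _b are one class to them, and where a whole thing is asked for, a point or a joint stands for the part that bears it (a point fixed in the world has none). Each returns a list of dicts, best first, with "p" (0 to 1); they miss things now and then, are a little off and sometimes report something else, mostly with a low value. They report only what shows in the picture. A call takes as long as a camera call. They do not tell look-alikes from the thing itself.
- arm.look_for(camera, thing): "box" ([centre column, centre row, width, height] in pixels, round what is visible of it).
- arm.spot_point(camera, thing): "centre" ([column, row] in pixels: a listed point, or the origin of a listed thing).
The state is a dict: "clock": time; "joints": joint angles; "joint_vel": joint speeds; "joint_efforts": joint torques, N m; "position": TCP position; "ee_rot": TCP orientation; "contact_force": force on the tool from outside, world axes, zero at the start; "wrist_torque": the same for the moment, N m; "gripper_width": finger opening in mm; "grasp_force": force on a finger pad.
Only numpy, scipy, OpenCV 4.12 (cv2) and the standard library are available. Lean on these libraries where they do the work, as an engineer would, in place of code of your own. Each camera call takes 0.05 s, during which the arm holds its last target. There are 200 camera calls.

TASK

Pick up the plate carrier with the orange tab, lay it flat on the scanner's metal loading deck in front of the clear hood with its tab towards the open end, then slide it along the deck under the hood until it drops into the pocket and lies flat and fully home, and let go. The deck is clamped at a place that differs from day to day, so feel for the drop and do not force anything: no push, press or drop of 20 N or more on the scanner. Leave everything else on the bench where it is.

Things in the scene. Friction and masses are not known exactly. Their poses are not given: they have to be found in the camera images.
- orange_carrier: Carrier to load, loose, 0.11 to 0.21 kg: grey plate 100 (x) x 70 (y) x 6 mm, three white plates inlaid, upright orange tab 26 (x) x 12 (y) mm, centred at x -34 mm, y 0, its top 38 mm above the underside. Origin: centre of underside; z up; the tab is at the -x end. Starts flat on the bench, at the left or right. Home in the pocket: origin 35 mm high, at scanner x 29 to 81 mm.
- scanner: Cream plate scanner, fixed on the bench; place and yaw vary. Origin on the bench under it; +x = sliding direction, away from its open end; z up. Housing x -150 to 200 mm, y +-75 mm, top 35 mm high; on it a deck plate (apron, rails, pocket), clamped anywhere up to 24 mm either way along x: this shift is not measured and does not give. Column from x 135 mm, 120 mm high.
- apron (a point): Point fixed to the scanner at its x -65, y 0, z 40 mm, scanner axes: on the aluminium apron where the carrier is laid. Apron top 40 mm high, 128 mm wide, scanner x -125 to 3 mm plus the unknown shift. Two dark rails on it, 44 mm high, guide the carrier: 74 mm apart at the pocket end, widening evenly to 96 mm at the open end.
- pocket (a point): Point fixed to the scanner at its x 55, y 0, z 35 mm, scanner axes: middle of the blue pocket floor at the middle clamp setting. Pocket 104 mm (x) x 74 mm (y): scanner x 3 to 107 mm plus the unknown shift of up to 24 mm either way. Floor 35 mm high, 5 mm below the apron; dark side and far walls rise to 44 mm and stop the carrier.
- hood (a point): Middle of the lower front edge of the clear hood, fixed to the housing, scanner x 70, y 0, z 56 mm, scanner axes. The hood covers scanner x 70 to 137 mm, y +-63 mm, underside 56 and top 61 mm high. The carrier's front passes under it, so it cannot be lowered in from above; its tab stays outside.
- blue_carrier: Carrier of the same shape and size with a blue tab, to be left alone; loose on the bench, in the other of the two places. Origin: centre of the underside.
- amber_bottle: Amber glass bottle, 68 mm across, 150 mm high, standing loose on the bench. Origin: centre of its underside.
- wash_bottle: White plastic wash bottle with a red cap, 68 mm across, 170 mm high, standing loose. Origin: centre of its underside.
- beaker: Glass beaker, 72 mm across, 95 mm high, standing loose. Origin: centre of its underside.
- spatula: Lab spatula, 180 mm long, lying loose on the bench. Origin: underside, midway.
Things that resemble listed ones, but are neither listed nor needed, are in the scene too. Leave any black or red look-alike of the orange_carrier alone.

How it is judged:
By the outcome, as a careful person would: the job done as asked, in the order asked, and still so for the second after the job is handed in, with the robot touching nothing.
It also fails if it takes over 64 s, if anything falls off the work surface, if the arm or the gripper's body presses on something with over 40 N, if the wrist force passes 120 N, or if a joint passes its speed limit or range.

## Working session

There is one attempt and no reset: what is moved stays moved. The work goes in short steps, Python scripts to look and compute and a tool call to move; the robot and the scene stay as the last step left them, time stands still between calls to the robot, and variables do not carry over. Pictures are saved under pics/ and viewed, at most 10 in all, crops included, and the job is handed in when it is done.

Besides the shell and the picture viewer there is one more tool, called after "Request:" in YAML: its name, and indented under it one key for each argument. servo_tool: Moves the arm, as the interface text tells. Its arguments: {"type":"object","properties":{"increments":{"type":"array","items":{"type":"array","items":{"type":"number"}}}},"required":["increments"]}

```bash
mkdir -p pics; cat > h.py <<'E'
import numpy as np, cv2
from scipy.spatial.transform import Rotation as R
from bench import arm
def cam(im):
    K=np.array([[im['fx'],0,im['cx']],[0,im['fy'],im['cy']],[0,0,1]])
    if 'rvec' in im:
        Rm=R.from_rotvec(np.ravel(im['rvec'])).as_matrix(); t=np.ravel(im['tvec'])
    else:
        s=arm.read_state(); T=np.eye(4); T[:3,:3]=R.from_quat(s['ee_rot']).as_matrix(); T[:3,3]=s['position']
        M=np.linalg.inv(T@np.array(im['hand_eye'])); Rm=M[:3,:3]; t=M[:3,3]
    return K,Rm,t
def ray(c,px,z):
    K,Rm,t=c; d=Rm.T@np.linalg.solve(K,[px[0],px[1],1]); o=-Rm.T@t
    return o+d*(z-o[2])/d[2]
def proj(c,P):
    K,Rm,t=c; q=(K@(Rm@np.atleast_2d(P).T+t[:,None])).T; return q[:,:2]/q[:,2:]
def save(im,n): cv2.imwrite('pics/'+n,cv2.cvtColor(im['color'],cv2.COLOR_RGB2BGR))
E
python3 - <<'E'
from h import *
for n in ['scene','side']:
    im=arm.get_image(n); save(im,n+'0.png'); c=cam(im); print(n,'cam pos',-c[1].T@c[2])
    for th,z in [('orange_carrier',0),('blue_carrier',0),('apron',40),('pocket',35),('hood',56),('scanner',0),('amber_bottle',0),('wash_bottle',0),('beaker',0),('spatula',0)]:
        for d in arm.spot_point(n,th)[:3]:
            print(th,round(d['p'],2),np.round(d['centre']),np.round(ray(c,d['centre'],z)))
E
```

```text
scene cam pos [1353.96155802 -519.07075353  935.43778205]
orange_carrier 0.75 [118. 236.] [ 306. -349.    0.]
orange_carrier 0.63 [180. 231.] [ 402. -182.   -0.]
orange_carrier 0.6 [148. 265.] [ 474. -323.    0.]
blue_carrier 0.88 [313. 191.] [501. 285.   0.]
blue_carrier 0.23 [277. 235.] [599.  51.   0.]
apron 0.58 [255. 216.] [525.  22.  40.]
pocket 0.89 [277. 240.] [646.  17.  35.]
hood 0.93 [276. 236.] [646.  12.  56.]
scanner 0.74 [265. 236.] [580.  20.  -0.]
amber_bottle 0.74 [361. 230.] [741. 280.  -0.]
wash_bottle 0.81 [222. 308.] [ 732. -231.   -0.]
beaker 0.74 [165. 317.] [ 667. -363.   -0.]
spatula 0.81 [334. 148.] [339. 534.  -0.]
side cam pos [  14.81760176 1097.15698435 1214.03651695]
orange_carrier 0.88 [393. 170.] [ 312. -347.    0.]
orange_carrier 0.85 [307. 167.] [ 589. -216.    0.]
orange_carrier 0.74 [350. 188.] [ 412. -189.    0.]
blue_carrier 0.92 [258. 273.] [502. 283.   0.]
blue_carrier 0.66 [268. 151.] [ 752. -225.    0.]
blue_carrier 0.22 [265. 197.] [641.  -6.   0.]
apron 0.73 [262. 194.] [636.  21.  40.]
pocket 0.79 [267. 194.] [627.   9.  35.]
hood 0.62 [261. 183.] [659.  -7.  56.]
scanner 0.63 [273. 207.] [595.  22.   0.]
amber_bottle 0.68 [192. 244.] [736. 284.   0.]
amber_bottle 0.24 [292. 204.] [547. -21.   0.]
wash_bottle 0.9 [266. 153.] [ 753. -210.    0.]
beaker 0.58 [300. 136.] [ 694. -366.    0.]
spatula 0.96 [264. 362.] [348. 522.   0.]
```

View pics/scene0.png

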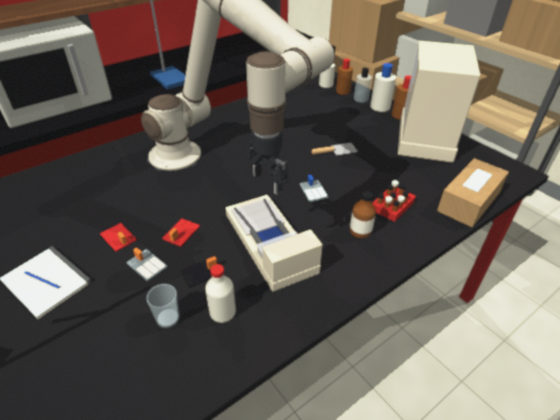

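View pics/side0.png

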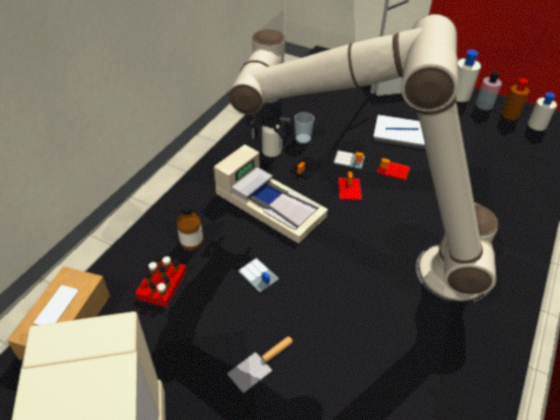

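The scene view shows the white-plated carrier with an orange tab at scene (146,263) and side (350,159). Red look-alikes are at scene (118,236) and (181,231). An orange tab on a black body is at scene (212,263). Only the grey and white one fits the description, so I'll confirm it in a crop.

```bash
python3 - <<'E'
import cv2,numpy as np
a=cv2.imread('pics/scene0.png'); b=cv2.imread('pics/side0.png')
f=lambda i,x,y,w,h:cv2.resize(i[y:y+h,x:x+w],(400,300),interpolation=cv2.INTER_CUBIC)
cv2.imwrite('pics/crop1.png',np.vstack([np.hstack([f(a,100,215,120,90),f(b,280,135,120,90)]),np.hstack([f(a,215,190,120,90),f(b,205,140,140,105)])]))
E
```

```text
(no output)
```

View pics/crop1.png

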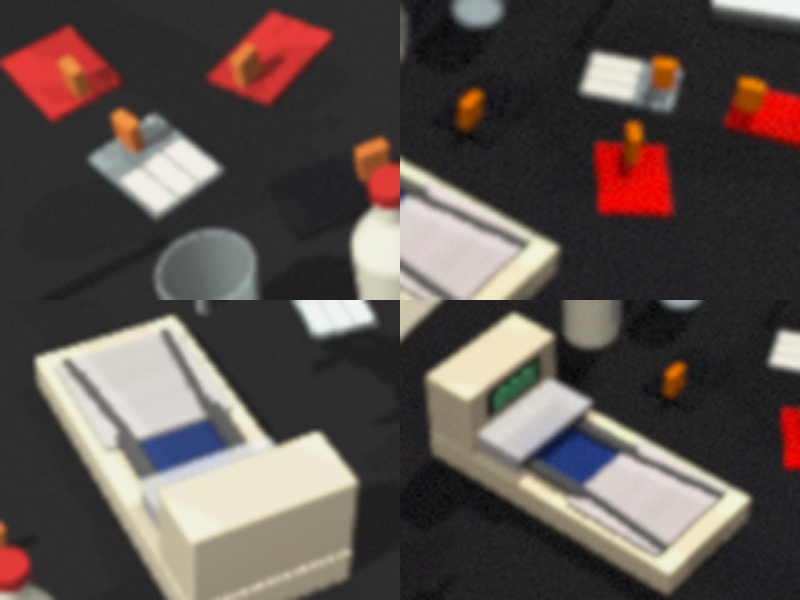

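The crop confirms it: the grey carrier with white plates and an orange tab is at scene about (147,264). The tab end is its upper-left end. The scanner's open end is at scene (226–267, 195–207) and its column end faces the camera. Next I'll compute poses.

```bash
python3 - <<'E'
from h import *
a=cam(arm.get_image('scene')); b=cam(arm.get_image('side'))
S=lambda u,v:(100+u*.3,215+v*.3); 
print('carrier scene',[np.round(ray(a,S(*p),6)) for p in [(88,160),(157,217),(223,170),(155,115)]])
Q=lambda u,v:(280+(u-400)*.3,135+v*.3)
print('carrier side',[np.round(ray(b,Q(*p),6)) for p in [(592,52),(684,66),(672,108),(580,95)]])
S=lambda u,v:(215+u*.3,190+(v-300)*.3); Q=lambda u,v:(205+(u-400)*.35,140+(v-300)*.35)
print('housing open end L/R scene',[np.round(ray(a,S(*p),35)) for p in [(38,358),(175,318)]], 'side',[np.round(ray(b,Q(*p),35)) for p in [(750,497),(665,582)]])
print('col top scene',[np.round(ray(a,S(*p),120)) for p in [(160,490),(320,433),(357,478),(195,545)]],'side',[np.round(ray(b,Q(*p),120)) for p in [(427,377),(513,315),(556,347),(475,400)]])
print('pocket edge scene',[np.round(ray(a,S(*p),40)) for p in [(135,440),(215,418)]],'side',[np.round(ray(b,Q(*p),40)) for p in [(578,485),(622,458)]])
E
```

```text
carrier scene [array([ 435., -372.,    6.]), array([ 530., -350.,    6.]), array([ 516., -283.,    6.]), array([ 420., -303.,    6.])]
carrier side [array([ 527., -346.,    6.]), array([ 429., -373.,    6.]), array([ 414., -301.,    6.]), array([ 509., -272.,    6.])]
housing open end L/R scene [array([428., -24.,  35.]), array([459., 119.,  35.])] side [array([423., -23.,  35.]), array([449., 136.,  35.])]
col top scene [array([710., -78., 120.]), array([737.,  66., 120.]), array([794.,  56., 120.]), array([774., -90., 120.])] side [array([790.,  60., 120.]), array([764., -83., 120.]), array([690., -56., 120.]), array([723.,  67., 120.])]
pocket edge scene [array([583., -17.,  40.]), array([603.,  59.,  40.])] side [array([598.,  58.,  40.]), array([575.,  -5.,  40.])]
```

```bash
cat >> h.py <<'E'
def cmd(p,yaw_deg):
    """tool-axis shift(mm)/turn(deg) to put TCP at p, pointing down, tool y along the carrier's y for this world yaw"""
    s=arm.read_state(); r=R.from_quat(s['ee_rot']); best=None
    for flip in (0,180):
        a=np.radians(yaw_deg+flip); x=[np.cos(a),np.sin(a),0]; z=[0,0,-1.]
        T=R.from_matrix(np.array([x,np.cross(z,x),z]).T); v=(r.inv()*T).as_rotvec(degrees=True)
        if best is None or np.linalg.norm(v)<np.linalg.norm(best): best=v
    print('shift',np.round(r.inv().apply(np.array(p)-s['position']),1),'turn',np.round(best,1))
E
python3 - <<'E'
from h import *
s=arm.read_state(); print(s); print(R.from_quat(s['ee_rot']).as_matrix().round(3))
cmd([455,-329,200],13.5)
E
```

```text
{'clock': 1.2, 'joints': array([ 2.58586092e-01,  3.84696171e-01,  7.86840869e-03, -2.04211246e-05,
       -1.19399491e+00, -2.58590952e-01]), 'joint_vel': array([ 0.00116011, -0.00067007, -0.0011046 , -0.00081043, -0.00010178,
        0.00115476]), 'joint_efforts': array([ 1.22068592e-03, -3.92092144e+01,  1.88622165e+01,  4.19070706e+00,
       -2.51729643e-04,  8.38493115e-07]), 'position': array([6.24964135e+02, 1.82825277e-02, 2.31298965e+02]), 'ee_rot': array([-7.07102406e-01,  7.07111156e-01,  1.48299988e-05, -6.61340821e-06]), 'contact_force': array([ 0.1608794 , -0.12625183, -0.11957803]), 'wrist_torque': array([-0.04353043, -0.03088669, -0.00676225]), 'grasp_force': 0.0, 'gripper_width': 85.32234412193066}
[[-0. -1. -0.]
 [-1.  0.  0.]
 [-0.  0. -1.]]
shift [329.  170.   31.3] turn [ 0.  -0.  76.5]
```

Request:
servo_tool:
  increments:
    - [0.5, 0.329, 0.17, 0.031, 0, 0, 76.5]
    - [0.5, 0.329, 0.17, 0.031, 0, 0, 76.5]
    - [0.5, 0.329, 0.17, 0.031, 0, 0, 76.5]
    - [0.5, 0.329, 0.17, 0.031, 0, 0, 76.5]
    - [0.5, 0.329, 0.17, 0.031, 0, 0, 76.5]
    - [0.5, 0.329, 0.17, 0.031, 0, 0, 76.5]
    - [0.5, 0.329, 0.17, 0.031, 0, 0, 76.5]
    - [0.5, 0.329, 0.17, 0.031, 0, 0, 76.5]
    - [0.5, 0.329, 0.17, 0.031, 0, 0, 76.5]
    - [0.5, 0.329, 0.17, 0.031, 0, 0, 76.5]

```text
clock: 2.45
position: [455.5, -328.3, 200.4]
ee_rot: [-0.119, 0.993, -0.0, 0.0]
contact_force: [0.6, 0.2, 0.3]
gripper_width: 42.4
grasp_force: 0.0
```

```bash
python3 - <<'E'
from h import *
s=arm.read_state(); print(s['position'],R.from_quat(s['ee_rot']).as_matrix().round(3))
im=arm.get_image('wrist'); save(im,'w1.png'); c=cam(im)
print([(round(d['p'],2),np.round(ray(c,d['centre'],0),1)) for d in arm.spot_point('wrist','orange_carrier')[:3]])
hsv=cv2.cvtColor(im['color'],cv2.COLOR_RGB2HSV)
m=(cv2.inRange(hsv,(0,0,80),(180,80,255)))
n,l,st,ce=cv2.connectedComponentsWithStats(m)
for i in np.argsort(-st[1:,4])[:4]+1: print(st[i],ce[i])
m=cv2.inRange(hsv,(8,150,80),(22,255,255)); n,l,st,ce=cv2.connectedComponentsWithStats(m)
for i in np.argsort(-st[1:,4])[:3]+1: print('orange',st[i],ce[i], ray(c,ce[i],38))
E
```

```text
[ 455.48632735 -328.32676442  200.43289401] [[-0.972 -0.236  0.   ]
 [-0.236  0.972 -0.   ]
 [-0.    -0.    -1.   ]]
[(0.96, array([ 474.7, -326.7,    0. ])), (0.65, array([ 405.4, -182.6,    0. ])), (0.47, array([ 677.1, -357.2,    0. ]))]
[    0     0   133   125 14696] [63.23904464 64.48605063]
[ 247  141   73   98 6279] [282.18760949 190.95636248]
[ 477  235   83  132 5309] [526.25899416 311.76417404]
[517 324  43  55 844] [543.86137441 355.29265403]
orange [390 166  40  25 708] [409.51271186 177.83050847] [ 422.92768915 -219.02076837   38.        ]
orange [286  33  19  38 566] [294.70671378  51.82862191] [ 345.6166308  -346.45924942   38.        ]
orange [277 147  14  32 400] [282.9775 162.6675] [ 436.6238702 -334.1590886   38.       ]
```

View pics/w1.png

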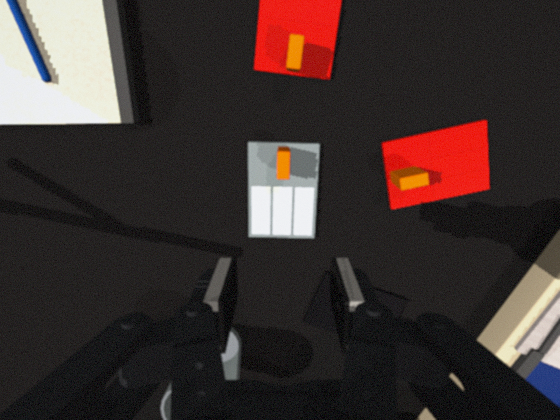

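The wrist view shows the carrier plate with corners at about (248,142), (320,143), (315,238) and (249,238). Its tab is at (283,163), between the two red look-alikes.

```bash
python3 - <<'E'
from h import *
im=arm.get_image('wrist'); c=cam(im)
from scipy.optimize import least_squares
px=np.array([(248,142),(320,143),(315.5,238),(249,238)])
w=np.array([ray(c,p,6) for p in px]); print(w.round(1))
L=np.array([(-50,35),(-50,-35),(50,-35),(50,35)])
for L2 in (L,L*[1,-1]):
    f=lambda q:((R.from_euler('z',q[2],degrees=True).as_matrix()[:2,:2]@L2.T).T+q[:2]-w[:,:2]).ravel()
    r=least_squares(f,[475,-326,13]); print(r.x,r.cost,f(r.x).round(1))
    if r.cost<100: q=r.x
d=R.from_euler('z',q[2],degrees=True).apply([-34,0,0]); tab=q[:2]+d[:2]; print('tab',tab)
rr=R.from_euler('z',q[2],degrees=True)
cor=lambda z:[proj(c,[*(tab+rr.apply([sx*13,sy*6,0])[:2]),z])[0].round(1).tolist() for sx in(-1,1) for sy in(-1,1)]
print('tab top predicted px',cor(38))
cmd([*tab,60],q[2])
E
```

```text
[[ 430.8 -370.7    6. ]
 [ 415.2 -302.4    6. ]
 [ 513.2 -280.1    6. ]
 [ 529.9 -348.9    6. ]]
[ 472.26653193 -325.54704067   12.00902032] 9858.232512566634 [-14.7  69.   15.4 -67.8  15.3 -69.2 -16.   68. ]
[ 472.26653193 -325.54704067   12.82328405] 0.8819817474689335 [ 0.5 -0.   0.5 -0.1  0.1 -0.2 -1.1  0.3]
tab [ 439.11451777 -333.09316264]
tab top predicted px [[277.1, 151.3], [290.6, 151.5], [276.8, 179.8], [290.0, 179.9]]
shift [ 16.9  -0.7 140.4] turn [-0.   0.   0.8]
```

Request:
servo_tool:
  increments:
    - [0.5, 0.017, -0.0007, 0.06, 0, 0, 0.8]
    - [0.5, 0.017, -0.0007, 0.12, 0, 0, 0.8]
    - [0.5, 0.017, -0.0007, 0.15, 0, 0, 0.8]
    - [0.5, 0.017, -0.0007, 0.17, 0, 0, 0.8]
    - [0.5, 0.017, -0.0007, 0.187, 0, 0, 0.8]
    - [0.5, 0.017, -0.0007, 0.188, 0, 0, 0.8]
    - [0.5, 0.017, -0.0007, 0.188, 0, 0, 0.8]

```text
clock: 3.48
position: [439.2, -333.7, 12.9]
ee_rot: [-0.111, 0.994, -0.0, 0.0]
contact_force: [0.5, 0.1, 0.2]
gripper_width: 42.7
grasp_force: 0.0
```

Request:
servo_tool:
  increments:
    - [0, 0, 0, 0, 0, 0, 0]
    - [0, 0, 0, 0, 0, 0, 0]
    - [0, 0, 0, 0, 0, 0, 0]
    - [0, 0, 0, 0, 0, 0, 0]
    - [0, 0, 0, 0, 0, 0, 0]
    - [0, 0, 0, 0, 0, 0, 0]

```text
clock: 4.22
position: [439.2, -333.9, 13.3]
ee_rot: [-0.111, 0.994, -0.0, 0.001]
contact_force: [-0.4, 1.7, 5.3]
gripper_width: 11.2
grasp_force: 61.0
```

Request:
servo_tool:
  increments:
    - [0, 0, 0, -0.01, 0, 0, 0]
    - [0, 0, 0, -0.03, 0, 0, 0]
    - [0, 0, 0, -0.08, 0, 0, 0]
    - [0, 0, 0, -0.14, 0, 0, 0]
    - [0, 0, 0, -0.2, 0, 0, 0]
    - [0, 0, 0, -0.217, 0, 0, 0]
    - [0, 0, 0, -0.217, 0, 0, 0]

```text
clock: 5.1
position: [438.7, -333.6, 230.7]
ee_rot: [-0.11, 0.994, -0.0, 0.001]
contact_force: [0.8, -0.3, -2.4]
gripper_width: 10.4
grasp_force: 60.0
```

```bash
python3 - <<'E'
from h import *
cmd([608,16,230],-11)
E
```

```text
shift [-241.9  303.9    1. ] turn [-0.   0.2 23.7]
```

Request:
servo_tool:
  increments:
    - [0, -0.03, 0.038, 0.001, 0, 0, 4]
    - [0, -0.07, 0.088, 0.001, 0, 0, 8]
    - [0, -0.11, 0.138, 0.001, 0, 0, 12]
    - [0, -0.15, 0.188, 0.001, 0, 0, 16]
    - [0, -0.19, 0.238, 0.001, 0, 0, 20]
    - [0, -0.22, 0.277, 0.001, 0, 0, 23]
    - [0, -0.237, 0.298, 0.001, 0, 0, 23.7]
    - [0, -0.242, 0.304, 0.001, 0, 0, 23.7]
    - [0, -0.242, 0.304, 0.001, 0, 0, 23.7]
    - [0, -0.242, 0.304, 0.001, 0, 0, 23.7]

```text
clock: 6.35
position: [607.1, 15.1, 227.7]
ee_rot: [0.096, 0.995, -0.0, -0.001]
contact_force: [-0.8, 0.2, -2.0]
gripper_width: 10.9
grasp_force: 59.9
```

```bash
python3 - <<'E'
from h import *
s=arm.read_state(); print(s['position'],s['contact_force'],s['wrist_torque'])
im=arm.get_image('wrist'); c=cam(im)
a=cv2.resize(cv2.cvtColor(im['color'],cv2.COLOR_RGB2BGR),(800,600),interpolation=cv2.INTER_CUBIC); cv2.imwrite('pics/w2.png',a)
for th,z in [('apron',40),('pocket',35),('hood',56)]:
    print(th,[(round(d['p'],2),np.round(d['centre']),np.round(ray(c,d['centre'],z),1)) for d in arm.spot_point('wrist',th)[:2]])
E
```

```text
[607.11104876  15.05277143 227.739041  ] [-0.78627909  0.210032   -2.00601459] [ 0.04498305  0.07880516 -0.05661733]
apron [(0.87, array([285.,  83.]), array([521.5,  32.5,  40. ])), (0.53, array([543.,   8.]), array([504.7, 259.8,  40. ]))]
pocket [(0.73, array([288., 211.]), array([644. ,  12.4,  35. ]))]
hood [(0.76, array([284., 230.]), array([655.7,   5.6,  56. ])), (0.49, array([544.,   7.]), array([505.4, 249.8,  56. ]))]
```

View pics/w2.png

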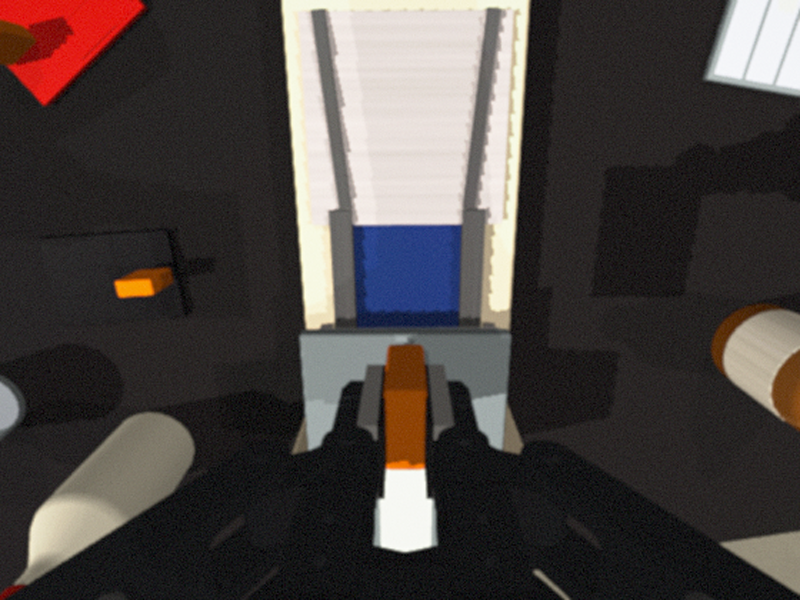

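The wrist view shows the carrier held, with the apron and its rails above it. The apron/pocket edge runs from about (350,226) to (464,223) in the 800×600 picture. The housing's edges run from (283,5) to (305,325) and from (528,5) to (512,325).

```bash
python3 - <<'E'
from h import *
im=arm.get_image('wrist'); c=cam(im)
def g(n,pts,z):
    for p in pts: print(n,p,ray(c,np.array(p)*.7,z).round(1))
g('pocketedge',[(350,226),(464,223)],40)
g('housing L',[(283,5),(305,325)],35); g('housing R',[(528,5),(512,325)],35)
g('railL inner',[(326,10),(352,209)],44); g('railR inner',[(486,9),(464,208)],44)
g('pocketwall inner',[(353,228),(357,325),(462,228),(460,325)],44)
g('apron end',[(313,11),(503,9)],40)
E
```

```text
pocketedge (350, 226) [582.2 -18.1  40. ]
pocketedge (464, 223) [594.9  58.2  40. ]
housing L (283, 5) [444.1 -28.3  35. ]
housing L (305, 325) [648.1 -67.8  35. ]
housing R (528, 5) [472.4 117.   35. ]
housing R (512, 325) [677.2  81.6  35. ]
railL inner (326, 10) [453.7  -2.6  44. ]
railL inner (352, 209) [570.7 -13.7  44. ]
railR inner (486, 9) [471.3  90.1  44. ]
railR inner (464, 208) [584.3  59.4  44. ]
pocketwall inner (353, 228) [583.3 -15.9  44. ]
pocketwall inner (357, 325) [652.1 -28.7  44. ]
pocketwall inner (462, 228) [597.2  56.   44. ]
pocketwall inner (460, 325) [666.2  43.7  44. ]
apron end (313, 11) [451.8 -10.7  40. ]
apron end (503, 9) [472.5 100.8  40. ]
```

```bash
python3 - <<'E'
from h import *
cmd([490.1,38.3,70],-10.4)
s=arm.read_state();print(s['position'])
E
```

```text
shift [ 1.198e+02 -1.000e-01  1.585e+02] turn [ 0.   0.  -0.7]
[607.63964994  15.45613618 228.55685852]
```

Request:
servo_tool:
  increments:
    - [0, 0.03, 0, 0, 0, 0, -0.7]
    - [0, 0.08, 0, 0.02, 0, 0, -0.7]
    - [0, 0.11, 0, 0.06, 0, 0, -0.7]
    - [0, 0.12, 0, 0.11, 0, 0, -0.7]
    - [0, 0.12, 0, 0.14, 0, 0, -0.7]
    - [0, 0.12, 0, 0.155, 0, 0, -0.7]
    - [0, 0.12, 0, 0.1585, 0, 0, -0.7]
    - [0, 0.12, 0, 0.1585, 0, 0, -0.7]
    - [0, 0.12, 0, 0.1585, 0, 0, -0.7]
    - [0, 0.12, 0, 0.1585, 0, 0, -0.7]

```text
clock: 7.85
position: [490.5, 39.2, 70.5]
ee_rot: [0.09, 0.996, 0.0, 0.001]
contact_force: [-0.5, -0.2, -1.5]
gripper_width: 10.8
grasp_force: 59.8
```

```bash
python3 - <<'E'
from h import *
cmd([490.1,38.3,54],-10.4)
s=arm.read_state();print(s['position'],s['contact_force'],s['wrist_torque'])
E
```

```text
shift [ 0.3 -1.  16.5] turn [0.1 0.1 0.1]
[490.51616766  39.18622599  70.5430066 ] [-0.45406915 -0.19938088 -1.50682691] [0.03049362 0.10375068 0.03404255]
```

Request:
servo_tool:
  increments:
    - [0, 0, -0.001, 0.005, 0, 0, 0]
    - [0, 0, -0.001, 0.01, 0, 0, 0]
    - [0, 0, -0.001, 0.014, 0, 0, 0]
    - [0, 0, -0.001, 0.015, 0, 0, 0]
    - [0, 0, -0.001, 0.015, 0, 0, 0]

```text
clock: 8.48
position: [489.9, 38.1, 54.7]
ee_rot: [0.09, 0.996, -0.0, -0.0]
contact_force: [-0.1, 0.1, -2.0]
gripper_width: 11.2
grasp_force: 59.8
```

Request:
servo_tool:
  increments:
    - [0, 0, 0, 0.001, 0, 0, 0]
    - [0, 0, 0, 0.001, 0, 0, 0]

```text
clock: 8.72
position: [489.9, 38.1, 53.9]
ee_rot: [0.09, 0.996, 0.0, 0.0]
contact_force: [0.4, -0.2, -1.5]
gripper_width: 10.7
grasp_force: 59.8
```

Request:
servo_tool:
  increments:
    - [0, 0, 0, 0.001, 0, 0, 0]
    - [0, 0, 0, 0.001, 0, 0, 0]

```text
clock: 8.98
position: [490.0, 38.1, 53.3]
ee_rot: [0.09, 0.996, 0.0, 0.0]
contact_force: [-1.6, 0.4, 2.9]
gripper_width: 10.9
grasp_force: 60.6
```

Request:
servo_tool:
  increments:
    - [0, -0.005, 0, 0, 0, 0, 0]
    - [0, -0.01, 0, 0, 0, 0, 0]
    - [0, -0.015, 0, 0, 0, 0, 0]
    - [0, -0.02, 0, 0, 0, 0, 0]
    - [0, -0.025, 0, 0, 0, 0, 0]
    - [0, -0.03, 0, 0, 0, 0, 0]

```text
clock: 9.72
position: [519.3, 32.5, 53.3]
ee_rot: [0.09, 0.996, -0.0, -0.0]
contact_force: [-4.5, -0.1, 6.1]
gripper_width: 10.7
grasp_force: 61.1
```

```bash
python3 - <<'E'
from h import *
s=arm.read_state();print(s['position'],s['contact_force'],s['wrist_torque'])
for d in (-66,-50,-34,-18,0,18): print(d,np.round(np.array([588.5,20.2])+d*np.array([.9836,-.1805]),1))
im=arm.get_image('side'); b=cv2.cvtColor(im['color'],cv2.COLOR_RGB2BGR)
im=arm.get_image('scene'); a=cv2.cvtColor(im['color'],cv2.COLOR_RGB2BGR)
f=lambda i,x,y,w,h:cv2.resize(i[y:y+h,x:x+w],(400,600),interpolation=cv2.INTER_CUBIC)
cv2.imwrite('pics/c2.png',np.hstack([f(a,225,170,80,120),f(b,240,140,90,135)]))
E
```

```text
[519.29829843  32.54981006  53.2734295 ] [-4.54684846 -0.11879577  6.08042791] [ 0.21575132  1.12267027 -0.03025842]
-66 [523.6  32.1]
-50 [539.3  29.2]
-34 [555.1  26.3]
-18 [570.8  23.4]
0 [588.5  20.2]
18 [606.2  17. ]
```

View pics/c2.png

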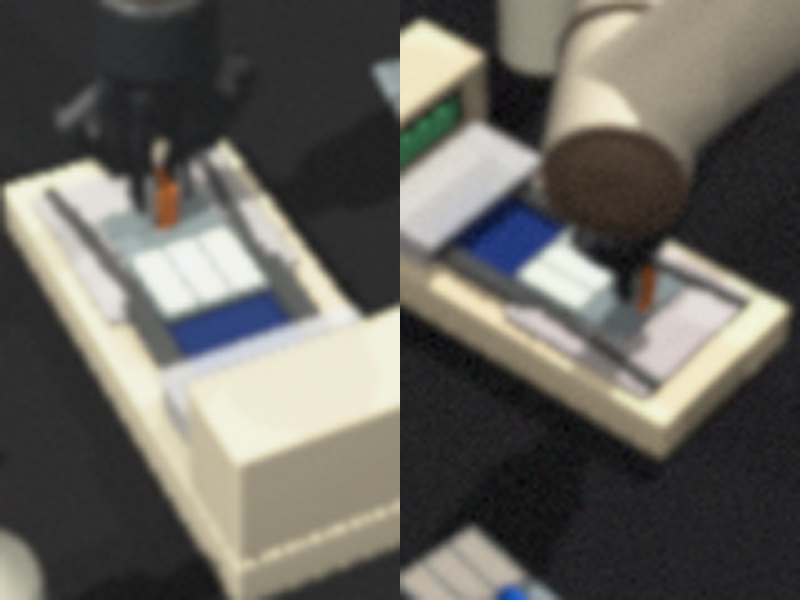

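The carrier lies flat between the rails with its front at the blue pocket and its tab towards the open end, in both views. I'll slide it further with slightly less pressure.

Request:
servo_tool:
  increments:
    - [0, -0.005, 0, -0.0003, 0, 0, 0]
    - [0, -0.01, 0, -0.0003, 0, 0, 0]
    - [0, -0.015, 0, -0.0003, 0, 0, 0]
    - [0, -0.02, 0, -0.0003, 0, 0, 0]
    - [0, -0.025, 0, -0.0003, 0, 0, 0]
    - [0, -0.03, 0, -0.0003, 0, 0, 0]

```text
clock: 10.58
position: [548.8, 27.2, 53.3]
ee_rot: [0.09, 0.996, -0.0, -0.0]
contact_force: [-3.7, 0.3, 5.7]
gripper_width: 11.1
grasp_force: 61.0
```

Request:
servo_tool:
  increments:
    - [0, -0.005, 0, 0, 0, 0, 0]
    - [0, -0.01, 0, 0, 0, 0, 0]
    - [0, -0.015, 0, 0, 0, 0, 0]
    - [0, -0.02, 0, 0, 0, 0, 0]
    - [0, -0.025, 0, 0, 0, 0, 0]
    - [0, -0.03, 0, 0, 0, 0, 0]

```text
clock: 11.32
position: [578.0, 21.8, 53.3]
ee_rot: [0.09, 0.996, -0.0, -0.001]
contact_force: [-4.3, 0.9, 6.1]
gripper_width: 10.8
grasp_force: 61.1
```

Request:
servo_tool:
  increments:
    - [0, -0.004, 0, 0, 0, 0, 0]
    - [0, -0.008, 0, 0, 0, 0, 0]
    - [0, -0.012, 0, 0, 0, 0, 0]
    - [0, -0.016, 0, 0, 0, 0, 0]
    - [0, -0.019, 0, 0, 0, 0, 0]
    - [0, -0.021, 0, 0, 0, 0, 0]

```text
clock: 12.08
position: [598.5, 18.0, 53.2]
ee_rot: [0.09, 0.996, -0.0, -0.001]
contact_force: [-4.8, 0.4, 5.7]
gripper_width: 10.7
grasp_force: 61.1
```

Request:
servo_tool:
  increments:
    - [0, -0.001, 0, 0, 0, 0, 0]
    - [0, -0.002, 0, 0, 0, 0, 0]

```text
clock: 12.32
position: [600.4, 17.6, 53.2]
ee_rot: [0.09, 0.996, -0.0, -0.001]
contact_force: [-4.6, 0.0, 5.6]
gripper_width: 10.5
grasp_force: 61.0
```

Request:
servo_tool:
  increments:
    - [0, -0.001, 0, 0, 0, 0, 0]
    - [0, -0.0015, 0, 0, 0, 0, 0]

```text
clock: 12.58
position: [601.9, 17.4, 53.1]
ee_rot: [0.09, 0.996, -0.0, -0.001]
contact_force: [-3.8, 0.6, 5.6]
gripper_width: 10.8
grasp_force: 61.0
```

Request:
servo_tool:
  increments:
    - [0, -0.001, 0, 0, 0, 0, 0]
    - [0, -0.0015, 0, 0, 0, 0, 0]

```text
clock: 12.82
position: [604.4, 17.3, 52.4]
ee_rot: [0.09, 0.996, 0.0, 0.0]
contact_force: [-0.2, 0.1, -2.9]
gripper_width: 11.3
grasp_force: 59.9
```

Request:
servo_tool:
  increments:
    - [0, -0.001, 0, 0, 0, 0, 0]
    - [0, -0.001, 0, 0, 0, 0, 0]

```text
clock: 13.08
position: [605.1, 17.1, 52.6]
ee_rot: [0.09, 0.996, -0.0, -0.0]
contact_force: [0.0, 0.0, -1.6]
gripper_width: 11.3
grasp_force: 59.9
```

The support vanished, so this is the drop. I'll lower it gently.

Request:
servo_tool:
  increments:
    - [0, -0.0005, 0, 0.001, 0, 0, 0]
    - [0, -0.0005, 0, 0.002, 0, 0, 0]
    - [0, -0.0005, 0, 0.003, 0, 0, 0]
    - [0, -0.0005, 0, 0.003, 0, 0, 0]

```text
clock: 13.58
position: [605.4, 17.0, 50.0]
ee_rot: [0.09, 0.996, -0.0, -0.0]
contact_force: [-0.3, -0.3, -2.2]
gripper_width: 11.1
grasp_force: 59.9
```

Request:
servo_tool:
  increments:
    - [0, 0, 0, 0.0005, 0, 0, 0]
    - [0, 0, 0, 0.001, 0, 0, 0]

```text
clock: 13.82
position: [605.5, 17.0, 49.1]
ee_rot: [0.09, 0.996, 0.0, 0.0]
contact_force: [0.3, -0.5, -1.4]
gripper_width: 11.0
grasp_force: 59.9
```

Request:
servo_tool:
  increments:
    - [0, 0, 0, 0.0005, 0, 0, 0]
    - [0, 0, 0, 0.0005, 0, 0, 0]

```text
clock: 14.08
position: [605.5, 17.0, 48.6]
ee_rot: [0.09, 0.996, -0.0, -0.0]
contact_force: [-0.4, 0.2, -2.5]
gripper_width: 11.0
grasp_force: 59.9
```

Request:
servo_tool:
  increments:
    - [0, 0, 0, 0.0004, 0, 0, 0]
    - [0, 0, 0, 0.0004, 0, 0, 0]

```text
clock: 14.32
position: [605.5, 17.1, 48.4]
ee_rot: [0.09, 0.996, 0.0, 0.0]
contact_force: [-0.4, -0.0, -0.5]
gripper_width: 10.9
grasp_force: 60.1
```

Request:
servo_tool:
  increments:
    - [0, 0, 0, 0.0003, 0, 0, 0]
    - [0, 0, 0, 0.0003, 0, 0, 0]

```text
clock: 14.58
position: [605.6, 17.1, 48.3]
ee_rot: [0.09, 0.996, -0.0, 0.0]
contact_force: [-1.9, -0.8, 2.4]
gripper_width: 10.5
grasp_force: 60.5
```

Seated on the pocket floor at 5 mm below the apron. I'll release it and rise.

Request:
servo_tool:
  increments:
    - [0.35, 0, 0, -0.0005, 0, 0, 0]
    - [0.35, 0, 0, -0.0005, 0, 0, 0]
    - [0.35, 0, 0, -0.0005, 0, 0, 0]
    - [0.35, 0, 0, -0.0005, 0, 0, 0]
    - [0.35, 0, 0, -0.02, 0, 0, 0]
    - [0.35, 0, 0, -0.06, 0, 0, 0]
    - [0.35, 0, 0, -0.12, 0, 0, 0]
    - [0.35, 0, 0, -0.17, 0, 0, 0]
    - [0.35, 0, 0, -0.18, 0, 0, 0]
    - [0.35, 0, 0, -0.18, 0, 0, 0]

```text
clock: 15.82
position: [605.4, 17.2, 228.2]
ee_rot: [0.09, 0.996, 0.0, 0.0]
contact_force: [-0.9, 0.3, -1.3]
gripper_width: 30.1
grasp_force: 0.0
```

```bash
python3 - <<'E'
from h import *
s=arm.read_state(); print(s['position'],s['contact_force'],s['gripper_width'])
w=cv2.cvtColor(arm.get_image('wrist')['color'],cv2.COLOR_RGB2BGR)
b=cv2.cvtColor(arm.get_image('side')['color'],cv2.COLOR_RGB2BGR)
f=lambda i,x,y,w,h:cv2.resize(i[y:y+h,x:x+w],(400,400),interpolation=cv2.INTER_CUBIC)
cv2.imwrite('pics/c3.png',np.hstack([f(w,180,100,220,220),f(b,210,140,100,100)]))
E
```

```text
[605.38982393  17.1570247  228.22582375] [-0.88859257  0.2603024  -1.34726783] 30.128121713472606
```

View pics/c3.png

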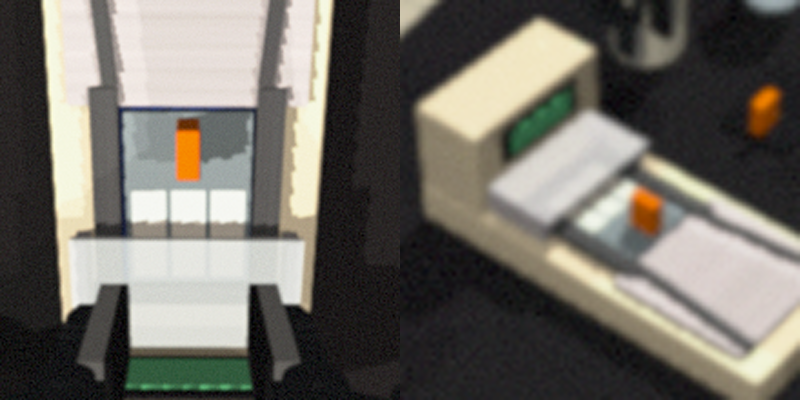

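The carrier lies flat in the pocket. A thin blue gap shows at its rear and sides, its front is under the hood, its tab is outside, and the gripper is clear.

```bash
python3 -c "
from bench import arm
print(arm.job_done())"
```

```text
the job is handed in; nothing more can be done
None
```

The orange-tabbed carrier lies flat in the scanner pocket, front under the hood and tab towards the open end; it is released, no force reading went above about 8 N, nothing else was handled, and the job was handed in at about 16 s.

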